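# Push two parts drawers home

### The arm

A 6-joint arm with a two-finger parallel gripper is mounted at the origin on a cart in front of the work surface, level with it; the furniture and walls round the work are solid. World frame = base frame: x ahead of the robot, y to its left, z up, the work surface at z = 0. Lengths are in m, angles in rad, forces in N, time in s.
With the tool pointing down it reaches from about 0.3 to 0.825 m from the base axis. Payload 5.4 kg.
Tool frame: the origin (TCP) lies at the very end of the fingers, on their centre line; the grasp point (between the pads) lies 19 mm behind it; z points along the fingers, y is the line along which they close (so a half turn about z gives the same grasp; the last joint's range is limited). The gripper opens to 92 mm and grips with 3 to 60 N. Pads are 20 mm wide; open, the fingers measure 128 mm over their backs; the gripper's body (75 mm by 189 mm) begins 69 mm behind the grasp point.
Start: joints at [0.897, 0.158, 1.597, -0, 1.386, -0.21], TCP at [0.257, 0.514, 0.215] pointing down, gripper open.
Joint ranges: [-2.91, 2.91], [-0.94, 2.29], [0.18, 2.7], [-1.29, 4.43], [0.17, 2.64], [-3, 3]. Speed limits (rad/s): [2.57, 2.57, 3.14, 3.14, 3.14, 3.14].

### API

Orientations are given as a rotation vector (axis times angle).
In Python, from workcell import bot gives the robot as it stands. Calls block until the motion is done:
- bot.goto(position, orientation): joint-space move of the TCP to a pose.
- bot.line_to(position, rot=None, max_speed=0.15): straight line of the TCP; rot=None keeps the orientation; max_speed is the mean speed in m/s.
- bot.set_joints(angles): joint-space move.
- bot.set_gripper(opening, newtons=None): opening from 0.0 (shut) to 1.0 (fully open); newtons is the grip in N (None keeps the last); returns when the fingers have stopped.
- bot.hold(seconds).
- bot.inverse_kinematics(position, orientation): joint angles nearest the present ones, or None.
- bot.read_camera(name): name is "scene" or "top" or "wrist"; returns a dict with "pixels" (400x640x3 uint8, blue, green, red), "fx", "fy", "cx", "cy" (pixels), "R" (3x3) and "t" (3): a world point X has camera coordinates R X + t. Camera axes: x right, y down, z forward; pixel columns grow to the right and rows downward; lengths in m; the calibration is good to about 2 mm. A picture is of the moment at which its call begins. There is no depth.
A pose or a line that the arm cannot do raises bot.MotionError and nothing moves.
- bot.job_done(): hands the job in; it is judged then, once.
Readings, each from a call of its own:
- bot.current_clock(): time.
- bot.current_joints(): joint angles.
- bot.current_joint_vel(): joint speeds.
- bot.current_effort(): joint torques, N m.
- bot.current_ee_pos(): TCP position.
- bot.current_tool_rot(): TCP orientation.
- bot.current_contact_force(): force on the tool from outside, world axes, zero at the start.
- bot.current_ft_torque(): the same for the moment, N m.
- bot.current_opening(): opening from 0.0 (shut) to 1.0 (fully open).
- bot.current_grip_force(): force on a finger pad.
Only numpy, scipy, OpenCV 4.12 (cv2) and the standard library are available. Lean on these libraries where they do the work, as an engineer would, in place of code of your own. Each camera call takes 0.05 s, during which the arm holds its last target. There are 200 camera calls.

### The job

Three drawers in the top row of the small-parts cabinet have been left open. With the fingertips, gently push the left one and the right one fully home, gripping and lifting nothing. Leave the middle drawer out just as it stands, I am still picking from it, and do not disturb the loose things on the bench.

Things in the scene. Friction and masses are not known exactly. Their poses are not given: they have to be found in the camera images.
- parts_cabinet: Parts cabinet fixed on the bench, dark casing, twelve clear drawers in four rows of three, 164 deep x 276 wide x 231 mm high. Origin: centre of its underside. Front faces its own -x (turned up to 0.22 rad); its +y is left as the robot faces it. Casing front is 68 mm ahead of the origin. Only the top-row drawers move; the rest are shut and fixed.
- left_front (a point): Point on the flat outer face of the left top-row drawer, mid-width, 200 mm above the bench; moves with the drawer, has the cabinet's axes (shuts along +x; at cabinet y = +90 mm). The front is 85 mm wide, from 171 to 221 mm above the bench; a lip 38 mm wide sticks out 11 mm, 180 to 186 mm above the bench. Fronts are 5 mm apart.
- parts_cabinet_drawer12 (a joint): How far the left top-row drawer stands open, m: 0 fully home, 0.1 at its outer stop. It slides on plain runners with under 1 N of friction, has no spring or latch, and stops dead at 0. Starts 0.045 to 0.085 open; to be pushed home.
- middle_front (a point): Point on the flat outer face of the middle top-row drawer, mid-width, 200 mm above the bench; moves with the drawer, has the cabinet's axes (shuts along +x; at cabinet y = 0). The front is 85 mm wide, from 171 to 221 mm above the bench; a lip 38 mm wide sticks out 11 mm, 180 to 186 mm above the bench. Fronts are 5 mm apart.
- parts_cabinet_drawer11 (a joint): How far the middle top-row drawer stands open, m: 0 fully home, 0.1 at its outer stop. It slides on plain runners with under 1 N of friction, has no spring or latch, and stops dead at 0. Starts 0.03 to 0.085 open; to be left as it is.
- right_front (a point): Point on the flat outer face of the right top-row drawer, mid-width, 200 mm above the bench; moves with the drawer, has the cabinet's axes (shuts along +x; at cabinet y = -90 mm). The front is 85 mm wide, from 171 to 221 mm above the bench; a lip 38 mm wide sticks out 11 mm, 180 to 186 mm above the bench. Fronts are 5 mm apart.
- parts_cabinet_drawer10 (a joint): How far the right top-row drawer stands open, m: 0 fully home, 0.1 at its outer stop. It slides on plain runners with under 1 N of friction, has no spring or latch, and stops dead at 0. Starts 0.045 to 0.085 open; to be pushed home.
- beaker: Loose clear plastic measuring beaker with a handle, about 100 x 132 x 114 mm high; not part of the work. Origin at the centre of its underside, on the bench.
- lube_bottle: Loose small green bottle with a red pointed nozzle, 42 mm across, 123 mm high; not part of the work. Origin at the centre of its underside, on the bench.
- bell: Loose light grey domed bicycle bell, 53 x 66 x 31 mm high; not part of the work. Origin at the centre of its underside, on the bench.
- pliers: Loose long-nose pliers with blue handles lying flat, 182 mm long, 56 mm wide, 13 mm high; not part of the work. Origin at the centre of its underside, on the bench.
- screwdriver_yellow: Loose yellow-handled screwdriver lying flat, 170 mm long, 25 mm high; not part of the work. Origin at the centre of its underside, on the bench.

How it is judged:
At the end, for the whole second after the job is handed in: The left and right top-row drawers are within 4 mm of fully home and at rest; the middle one is at rest within 8 mm of where it started (value of joint each of parts_cabinet_drawer10, parts_cabinet_drawer12 below 0.004 m and velocity of joint parts_cabinet_drawer10 between -0.005 and 0.005 m/s and velocity of joint parts_cabinet_drawer12 between -0.005 and 0.005 m/s and velocity of joint parts_cabinet_drawer11 between -0.005 and 0.005 m/s and distance of middle_front from where it was at the start of the episode below 0.008 m); the robot touches nothing.
It fails at once if the middle drawer is moved more than 8 mm from where it stood (distance of middle_front from where it was at the start of the episode above 0.008 m).
It fails at once if a drawer is gripped, or struck with more than 30 N, while it is still more than 10 mm open ((value of joint parts_cabinet_drawer10 above 0.01 m and contact force between the fingers and parts_cabinet_drawer10 above 30 N) or (value of joint parts_cabinet_drawer11 above 0.01 m and contact force between the fingers and parts_cabinet_drawer11 above 30 N) or (value of joint parts_cabinet_drawer12 above 0.01 m and contact force between the fingers and parts_cabinet_drawer12 above 30 N)).
It fails at once if a loose thing on the bench is lifted or moved by more than 20 mm (distance of any of beaker, lube_bottle, bell, pliers, screwdriver_yellow from where it was at the start of the episode above 0.02 m).
It also fails if it takes over 56 s, if anything falls off the work surface, if the arm or the gripper's body presses on something with over 40 N, if the wrist force passes 120 N, or if a joint passes its speed limit or range.

## Working session

There is one attempt and no reset: what is moved stays moved. The work goes in short steps, each a Python script; the robot and the scene stay as the last script left them, time stands still between calls to the robot, and variables do not carry over. Pictures are saved under pics/ and viewed, at most 10 in all, crops included, and the job is handed in when it is done.

```bash
mkdir -p pics
python3 - <<'E'
from workcell import bot
import cv2,numpy as np
for n in("scene","top"):
    d=bot.read_camera(n);cv2.imwrite(f"pics/{n}0.png",d["pixels"]);np.savez(f"{n}0.npz",**d)
    print(n,d["fx"],d["cx"],d["cy"],np.round(d["R"],3).tolist(),np.round(-d["R"].T@d["t"],3))
print(bot.current_tool_rot())
E
```

```text
scene 450.6172657086832 319.4500764837999 200.07165259834488 [[0.707, -0.707, 0.022], [-0.361, -0.388, -0.848], [0.608, 0.592, -0.529]] [-0.159 -0.58   0.745]
top 365.8028362448316 315.43052766245245 197.29679672568446 [[0.015, -1.0, 0.0], [-0.996, -0.015, -0.092], [0.092, 0.001, -0.996]] [0.448 0.065 1.129]
[-7.21768982e-01 -3.05685827e+00  2.33963389e-03]
```

View pics/scene0.png

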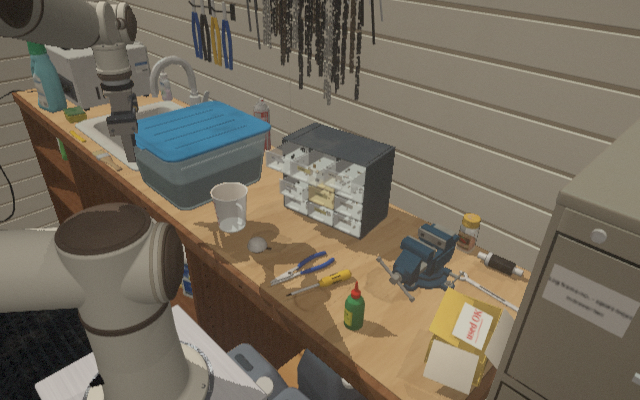

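View pics/top0.png

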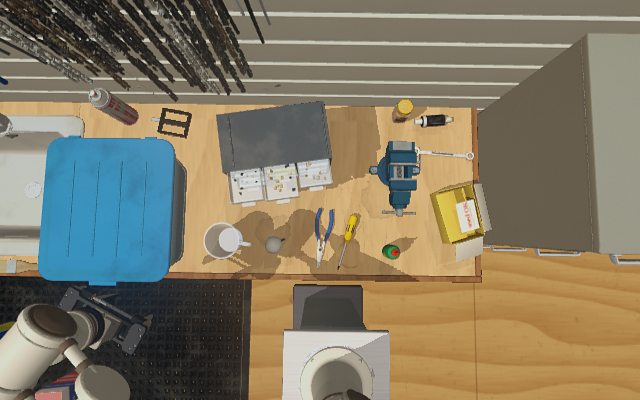

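The top view shows the dark cabinet at about (218-328, 100-178), with three drawers open below it and the beaker at (222,240), well in front. I'll zoom in.

Run:
```python
import cv2
a=cv2.imread("pics/top0.png")[95:210,205:345];cv2.imwrite("pics/topc.png",cv2.resize(a,None,fx=5,fy=5,interpolation=cv2.INTER_CUBIC))
a=cv2.imread("pics/scene0.png")[110:240,255:405];cv2.imwrite("pics/scenec.png",cv2.resize(a,None,fx=4.5,fy=4.5,interpolation=cv2.INTER_CUBIC))
```

```text
(no output)
```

View pics/topc.png

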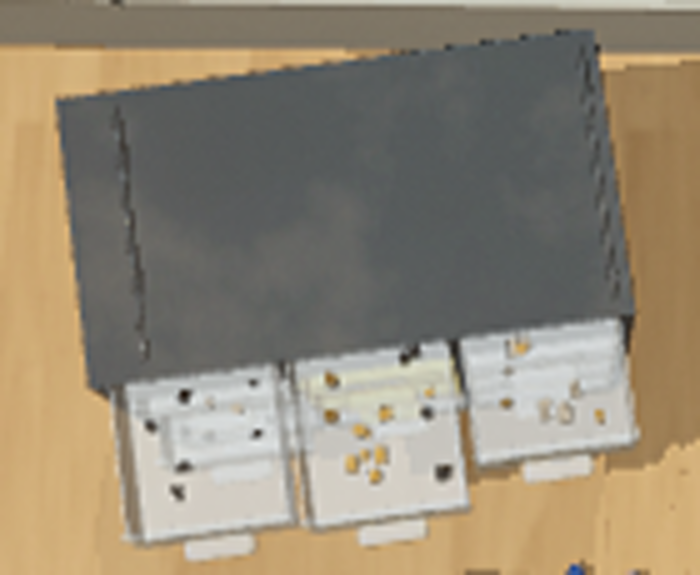

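View pics/scenec.png

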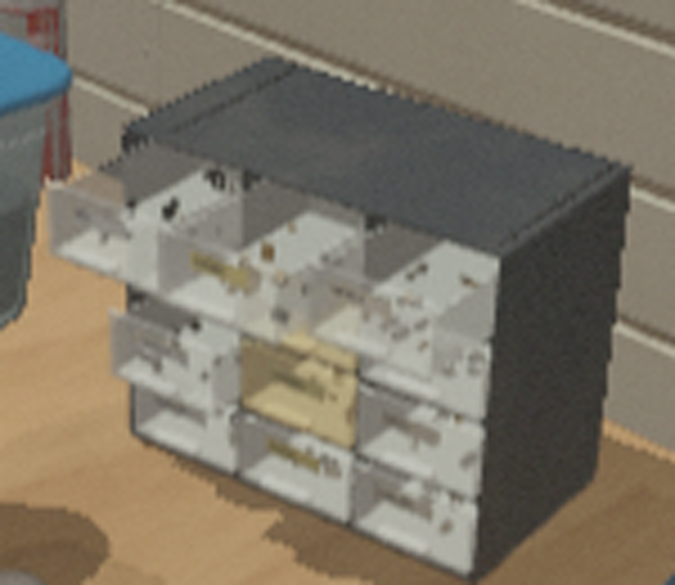

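```bash
cat > geo.py <<'E'
import numpy as np
d=np.load("top0.npz");R,t=d["R"],d["t"];C=-R.T@t
def ray(u,v,z):
    w=R.T@np.array([((u+.5)/5-.5+205-d["cx"])/d["fx"],((v+.5)/5-.5+95-d["cy"])/d["fy"],1]);return (C+w*(z-C[2])/w[2])[:2]
BL,BR,FR,FL=[ray(u,v,.231) for u,v in((58,100),(597,30),(633,316),(92,388))]
ey=(BL-BR+FL-FR);th=np.arctan2(-ey[0],ey[1]);ex=np.array([np.cos(th),np.sin(th)]);ey=np.array([-ex[1],ex[0]])
mid=(BL+BR+FL+FR)/4
O=(FL+FR)/2+ex*.068   # origin from casing front
F={k:[ray(*p,.221) for p in v] for k,v in dict(left=((137,543),(297,522)),middle=((307,528),(468,505)),right=((478,464),(637,440))).items()}
E
python3 - <<'E'
from geo import *
print("th",th,"O",O,"w",np.linalg.norm(FL-FR),"d",np.linalg.norm(FL-BL))
for k,v in F.items():
    c=(v[0]+v[1])/2;print(k,c,"cab xy",(c-O)@ex,(c-O)@ey,"open~",-.071-(c-O)@ex)
from scipy.spatial.transform import Rotation as Rt
from workcell import bot
M=Rt.from_matrix(np.c_[np.r_[ex,0],-np.r_[ey,0],[0,0,-1]]).as_rotvec();print(M)
for y in(.09,-.09):
  for x in(-.24,-.081):
    for z in (.33,.2):
      p=O+ex*x+ey*y;q=bot.inverse_kinematics([*p,z],M);print(np.round(p,3),z,None if q is None else np.round(q,2))
E
```

```text
th 0.1486439719263597 O [0.67766238 0.1725899 ] w 0.2710278794051052 d 0.14800753686891527
left [0.52008222 0.23404486] cab xy -0.14674118774304593 0.08411445943187269 open~ 0.07574118774304593
middle [0.52936462 0.14932077] cab xy -0.1501085501545303 -0.0010500510961544776 open~ 0.07910855015453032
right [0.56303206 0.06506822] cab xy -0.1292899270458617 -0.08935958983373271 open~ 0.05828992704586171
[3.13291995 0.23327451 0.        ]
[0.427 0.226] 0.33 [ 0.24 -0.14  1.67 -0.    1.61  1.66]
[0.427 0.226] 0.2 [ 0.24 -0.07  1.86 -0.    1.35  1.66]
[0.584 0.25 ] 0.33 [ 0.21  0.27  1.24 -0.    1.63  1.64]
[0.584 0.25 ] 0.2 [ 0.21  0.32  1.43 -0.    1.39  1.64]
[0.454 0.048] 0.33 [-0.16 -0.21  1.73 -0.    1.62  1.26]
[0.454 0.048] 0.2 [-0.16 -0.15  1.93 -0.    1.36  1.26]
[0.611 0.072] 0.33 [-0.08  0.22  1.31 -0.    1.62  1.34]
[0.611 0.072] 0.2 [-0.08  0.27  1.49 -0.    1.38  1.34]
```

```bash
cat > push.py <<'E'
from geo import *
from workcell import bot
from scipy.spatial.transform import Rotation as Rt
M=Rt.from_matrix(np.c_[np.r_[ex,0],-np.r_[ey,0],[0,0,-1]]).as_rotvec();Z=.203
def P(x,y,z):return [*(O+ex*x+ey*y),z]
def fx():return float(np.array(bot.current_contact_force())[:2]@ex)
def push(y,x0):
    bot.goto(P(-.21,y,.33),M)
    bot.line_to(P(-.21,y,Z))
    f0=fx();bot.line_to(P(x0-.02,y,Z),max_speed=.08);x=x0-.02;log=[]
    while x<-.068:
        x+=.004 if x<-.096 else .002
        bot.line_to(P(x,y,Z),max_speed=.04)
        f=fx()-f0;log.append((round(x,3),round(f,1)))
        if abs(f)>(6 if x>-.095 else 12):break
    print(log,bot.current_clock())
    bot.line_to(P(-.21,y,Z),max_speed=.12)
    bot.line_to(P(-.21,y,.33))
E
python3 - <<'E'
from push import *
p=bot.current_ee_pos()
bot.line_to([p[0],p[1],.36],max_speed=.2);bot.set_gripper(0,5)
print(bot.current_opening(),bot.current_clock())
push(.089,-.147)
d=bot.read_camera("top")["pixels"]
import cv2;cv2.imwrite("pics/t1.png",cv2.resize(d[90:270,195:435],None,fx=3,fy=3))
print(bot.current_clock())
E
```

```text
0.005551881051289345 2.3167
[(-0.163, 0.4), (-0.159, 0.4), (-0.155, -0.0), (-0.151, 0.2), (-0.147, -0.9), (-0.143, 0.6), (-0.139, 0.3), (-0.135, 0.1), (-0.131, -0.2), (-0.127, 0.6), (-0.123, 0.3), (-0.119, 0.1), (-0.115, 0.5), (-0.111, -0.1), (-0.107, -0.5), (-0.103, -0.0), (-0.099, 0.3), (-0.095, -0.9), (-0.093, 0.3), (-0.091, -0.9), (-0.089, 0.8), (-0.087, 0.0), (-0.085, 0.4), (-0.083, 0.2), (-0.081, 0.4), (-0.079, -4.6), (-0.077, -12.3)] 12.3917
14.7
```

View pics/t1.png

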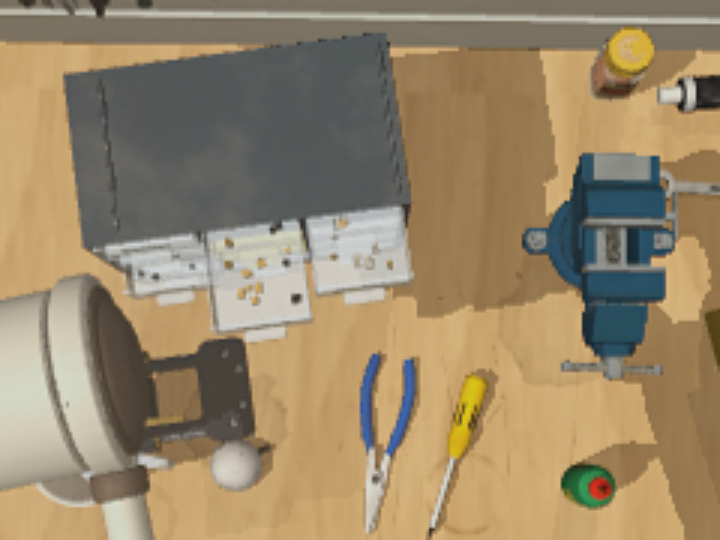

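The left drawer met a hard stop at the expected home position. I'll check it from the scene camera.

Run:
```python
from workcell import bot
import cv2
d=bot.read_camera("scene")["pixels"]
cv2.imwrite("pics/s1.png",cv2.resize(d[110:240,255:405],None,fx=4.5,fy=4.5,interpolation=cv2.INTER_CUBIC))
```

```text
(no output)
```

View pics/s1.png

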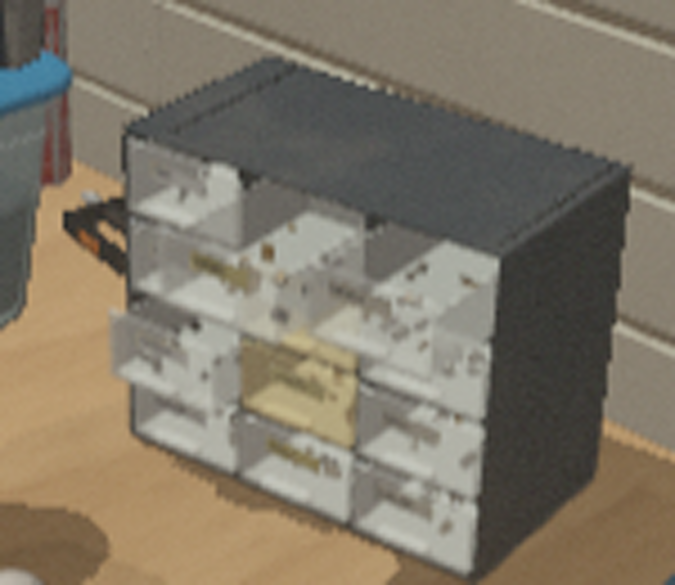

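The left drawer is flush at crop (185,190). The piece still sticking out is a fixed third-row drawer. Next, the right one.

Run:
```python
from push import *
import cv2
push(-.091,-.129)
bot.goto(P(-.3,-.2,.4),M)
d=bot.read_camera("scene")["pixels"];e=bot.read_camera("top")["pixels"]
a=cv2.resize(d[110:240,255:405],(450,390));b=cv2.resize(e[90:270,195:345],(325,390))
cv2.imwrite("pics/end.png",np.hstack([a,b]));print(bot.current_clock(),bot.current_contact_force())
```

```text
[(-0.145, -1.4), (-0.141, -0.0), (-0.137, -0.7), (-0.133, -0.7), (-0.129, 0.0), (-0.125, -1.6), (-0.121, -0.2), (-0.117, -0.7), (-0.113, -0.6), (-0.109, -0.8), (-0.105, -1.7), (-0.101, 0.2), (-0.097, -0.6), (-0.093, -1.2), (-0.091, -0.6), (-0.089, -0.4), (-0.087, -0.7), (-0.085, -1.0), (-0.083, -0.4), (-0.081, -0.9), (-0.079, -6.5)] 22.6583
25.675 [-0.20175874  0.21503265 -0.13699915]
```

View pics/end.png

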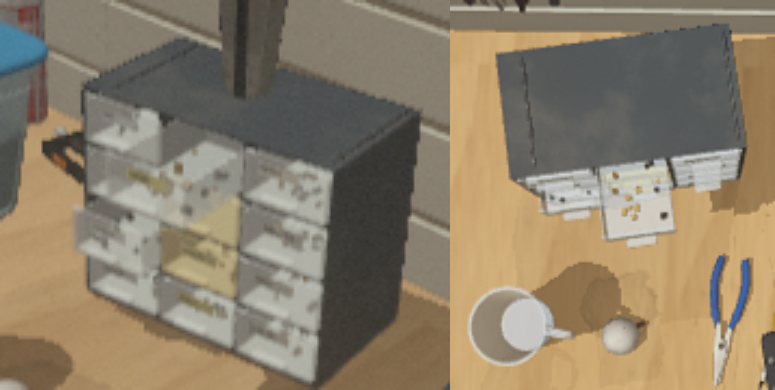

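The left and right drawers are flush, the middle one is still out as before, and the loose things haven't moved. The arm is clear.

```bash
python3 -c "
from workcell import bot
print(bot.job_done())"
```

```text
the job is handed in; nothing more can be done
None
```

The left and right top drawers are pushed fully home, the middle drawer and the loose things look undisturbed in the final pictures, and the job was handed in at about 26 s; it returned no verdict.

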